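Swap the honing cassette in a push-push dock

ROBOT

A 7-joint arm with a two-finger parallel gripper is mounted at the origin on a cart in front of the work surface, level with it; the furniture and walls round the work are solid. World frame = base frame: x ahead of the robot, y to its left, z up, the work surface at z = 0. Lengths are in m, angles in rad, forces in N, time in s.
With the tool pointing down it reaches from about 0.35 to 0.9 m from the base axis. Payload 7.2 kg.
Tool frame: the origin (TCP) lies between the finger pads; the fingertips stand 19 mm ahead of it and the grasp point (between the pads) is the TCP; z points along the fingers, y is the line along which they close (so a half turn about z gives the same grasp; the last joint's range is limited). The gripper opens to 85 mm and grips with 20 to 120 N. Pads are 22 mm wide; open, the fingers measure 114 mm over their backs; the gripper's body (76 mm by 85 mm) begins 54 mm behind the grasp point. The pads swing forward as they close: fully open they stand 13 mm farther back than shut.
Start: joints at [1.253, 0.411, -0.013, 1.596, 0.006, 1.134, -0.082], TCP at [0.154, -0.606, 0.25] pointing down, gripper open.
Joint ranges: [-2.95, 2.95], [-0.29, 1.99], [-1.47, 1.44], [0.14, 2.54], [-1.03, 4.17], [0.13, 1.85], [-2.86, 2.86]. Speed limits (rad/s): [2.39, 2.39, 3.01, 3.01, 3.14, 3.14, 3.14].

INTERFACE

Orientations are given as [roll, pitch, yaw] about the fixed x, y, z axes, in that order (R = Rz(yaw) Ry(pitch) Rx(roll)).
In Python, from plant import * gives the robot as it stands.
- The arm moves only by the tool send_rows, never from a script. Its argument "deltas" is a list of rows, each an object with "rot": the turn, a rotation vector about the tool's x, y, z in rad, a list of three; "slide": the shift along the tool's x, y, z in mm, a list of three; "claw": the opening in per cent of the stroke, from 0 (shut) to 100 (fully open). In form: [{"rot": [rx, ry, rz], "slide": [dx, dy, dz], "claw": claw}, ...]. A call has 1 to 5 rows; each row shifts and turns the commanded pose from where the row before left it, along the tool's axes as they then stand; what a row does not reach is not made up. A row lasts 1/8 s, in which the tool goes at most 62.5 mm and 10.7 degrees, less where a joint would pass 70% of its speed; a pose out of reach is approached as far as the arm can. A call is refused whole if a number of a shift passes 62.5 or a number of a turn 0.188, either way. A call with a gripper value outside its range is refused whole. The fingers move at their own pace and stop on an object; "squeeze" is the grip in N (left out, the last holds). Time passes only in rows, so rows that do not move let the fingers close. It gives the time, the measured TCP pose, the force, the opening and the grip force at its end, in the units of the state.
- observe(): the state, without advancing time (a new reading comes with each control period).
- camera(name): name is "scene" or "top"; returns a dict with "pixels" (420x560x3 uint8, blue, green, red), "camera_matrix" (3x3 intrinsics, pixels), "D" ([k1, k2, p1, p2, k3] as OpenCV has them; the pictures are not rectified), "camera_from_world" (4x4, takes a point from world to camera coordinates). Camera axes: x right, y down, z forward; pixel columns grow to the right and rows downward; lengths in m; the calibration is good to about 2 mm. A picture is of the moment at which its call begins. There is no depth.
- finish_job(): hands the job in; it is judged then, once.
Trained networks look in a picture, given as the dict that the camera call returned (one of the last four; its "shot" number tells which), for a name from the list of things; names that differ only in an ending like _2 or _b are one class to them, and where a whole thing is asked for, a point or a joint stands for the part that bears it (a point fixed in the world has none). Each returns a list of dicts, best first, with "confidence" (0 to 1); they miss things now and then, are a little off and sometimes report something else, mostly with a low value. They report only what shows in the picture. A call takes as long as a camera call.
- search_frame(picture, thing): "xy" ([column, row] as shares, 0 to 1, of the picture: columns of its width, rows of its height, amid what is visible of it).
- pinpoint(picture, thing): "xy" ([column, row] as shares, 0 to 1, of the picture: columns of its width, rows of its height: a listed point, or the origin of a listed thing).
The state is a dict: "t": time; "joint_positions": joint angles; "dq": joint speeds; "joint_efforts": joint torques, N m; "position": TCP position; "tool_rot": TCP orientation; "ft_force": force on the tool from outside, world axes, zero at the start; "torque": the same for the moment, N m; "width": finger opening in m; "grasp_force": force on a finger pad.
Only numpy, scipy, OpenCV 4.12 (cv2) and the standard library are available. Lean on these libraries where they do the work, as an engineer would, in place of code of your own. Each camera call takes 0.05 s, during which the arm holds its last target. There are 200 camera calls.

TASK

The worn blue honing cassette is held in the green sharpening dock by a push-push catch. Push it further in until the catch lets go and it pops out, draw it out and lay it flat in the wooden tray; then slide the fresh orange cassette, white stone up, into the dock and push it until the catch holds it. Let go of everything and leave the other tools where they lie.

Things in the scene. Friction and masses are not known exactly. Their poses are not given: they have to be found in the camera images.
- dock: Sharpening dock, screwed down: dark steel plate 255 x 90 x 10 mm, green hood over its rear half. Origin on the bench under the pusher's rest position; +x points into the bay (push direction), z up. Plate from x = -155 to +100 mm; open tongue in front of x = -30 mm, bay behind. A cassette goes in and out of the bay only by sliding along x on the plate.
- dock_seat (a point): Point on the plate's top (10 mm over the bench) above the dock's origin; axes as the dock. The tongue has two low guides, 5 mm high over the plate, inner faces at y = +-28 mm.
- dock_mouth (a point): Middle of the bay's mouth, on the plate's top (dock x = -30 mm); axes as the dock. Bay walls: inner faces at y = +-27 mm; roof underside 45 mm over the plate, its top 61 mm over the bench. Flared cheeks, 50 mm over the bench, begin at dock x = -45 mm.
- carriage (a joint): Travel (m) of the spring-loaded pusher along dock +x: 0 out, 0.020 held by the catch, 0.036 end stop. Push to 0.030 to 0.036 and let go: from 0 it is then held at 0.020; from 0.020 it is let go and returns to 0, pushing the cassette out 20 mm (coasting a few mm more). Needs 5 to 9 N, plus damping of about 80 N s/m: push slowly (0.05 m/s or less). Starts held.
- worn_cassette: Worn cassette: blue carrier 120 x 50 x 30 mm, dark stone 108 x 42 x 10 mm on top (40 mm high in all), about 0.25 kg. Origin at the centre of its underside, x along its length, z up. Ends alike, flat, to push on. Grip the carrier across its 50 mm width. Starts in the dock against the held pusher (centre at dock x = -40 mm, 70 mm of it outside the mouth).
- fresh_cassette: Fresh cassette: the same shape and size, orange carrier with a white stone on top. Origin at the centre of its underside, x along its length, z up. It starts lying on the bench; either end may go in first.
- tray: Low open wooden tray, fixed, outside 150 (x) x 120 (y) x 16 mm, walls and floor 5 mm thick; a cassette fits in only lengthwise along its x. Origin at the centre of its underside. Its place and the fresh cassette's may be swapped. Tall things near: a green tote, 0.21 m high with its laths, fills the back left (world x over 0.54, y over 0.14); a pine box 0.10 m high stands right of it.
- dressing_stone: Bystander: pale grey dressing stone, 81 x 44 x 23 mm, loose on the bench in front of the pine box. Origin at the centre of its underside.
- chisel_a: Bystander: chisel with an orange handle, 231 mm long, loose on the left of the bench. Origin at its middle.
- chisel_b: Bystander: chisel with an orange handle, 231 mm long, loose on the left of the bench. Origin at its middle.
- tape: Bystander: roll of masking tape, 83 mm across, 18 mm high, loose at the right front corner. Origin at the centre of its underside.
- pusher_face (a point): Middle of the pusher's flat front face, 20 mm over the plate; it moves with the pusher (dock x = joint value). The cassette's inner end lies against it, not clipped to it. An orange flag on the pusher shows above a slot in the roof.

How it is judged:
On the way, in this order (a step that is already met when the one before it is completed fails the run):
1. the catch has let go and the pusher has sprung out, with the worn cassette still on the dock's tongue (value of joint carriage below 0.005 m and x of worn_cassette in the frame of dock_seat between -0.1 and -0.05 m and z of worn_cassette in the frame of dock_seat below 0.01 m), for 0.1 s.
2. the worn cassette lies in the tray, let go (z of worn_cassette in the frame of tray below 0.009 m and horizontal distance between worn_cassette and tray below 0.04 m and angle between worn_cassette's own z axis and vertical below 0.1 rad and contact force between the fingers and worn_cassette below 0.1 N), for 0.2 s.
At the end, for the whole second after the job is handed in: Pusher held by the catch (travel 17 to 23 mm); fresh cassette flat on the dock plate, stone up, against the pusher (centre at dock x = -40 +- 6 mm, |y| under 6 mm); worn cassette flat on the tray floor, stone up (centre within 40 mm of the tray's, tilt under 0.1 rad); all at rest (value of joint carriage between 0.017 and 0.023 m and x of fresh_cassette in the frame of dock_seat between -0.046 and -0.034 m and y of fresh_cassette in the frame of dock_seat between -0.006 and 0.006 m and z of fresh_cassette in the frame of dock_seat below 0.005 m and angle between each of fresh_cassette, worn_cassette's own z axis and vertical below 0.1 rad and linear speed of each of fresh_cassette, worn_cassette below 0.02 m/s and z of worn_cassette in the frame of tray below 0.009 m and horizontal distance between worn_cassette and tray below 0.04 m); the robot touches nothing.
It fails at once if the dressing stone, a chisel or the tape was pushed more than 25 mm away (distance of any of dressing_stone, chisel_a, chisel_b, tape from where it was at the start of the episode above 0.025 m).
It also fails if it takes over 72 s, if anything falls off the work surface, if the arm or the gripper's body presses on something with over 40 N, if the wrist force passes 120 N, or if a joint passes its speed limit or range.

## Working session

There is one attempt and no reset: what is moved stays moved. The work goes in short steps, Python scripts to look and compute and a tool call to move; the robot and the scene stay as the last step left them, time stands still between calls to the robot, and variables do not carry over. Pictures are saved under pics/ and viewed, at most 10 in all, crops included, and the job is handed in when it is done.

Besides the shell and the picture viewer there is one more tool, called after "Call:" by a JSON object that holds its "name" and its "arguments", one argument or row to a line. send_rows: Moves the arm, as the interface text tells. Its arguments: {"type":"object","properties":{"deltas":{"type":"array"},"squeeze":{"type":"number"}},"required":["deltas"]}

```bash
ls; mkdir -p pics; cat > h.py <<'E'
from plant import *
import numpy as np, cv2
def ray(c,xy):
    uv=np.array([[xy[0]*560,xy[1]*420]],float).reshape(1,1,2)
    n=cv2.undistortPoints(uv,np.array(c["camera_matrix"]),np.array(c["D"])).ravel()
    T=np.array(c["camera_from_world"]);R=T[:3,:3];o=-R.T@T[:3,3]
    return o,R.T@np.array([n[0],n[1],1])
def onplane(c,xy,z):
    o,d=ray(c,xy);return o+d*(z-o[2])/d[2]
def proj(c,P):
    T=np.array(c["camera_from_world"]);
    p,_=cv2.projectPoints(np.array(P,float).reshape(-1,1,3),cv2.Rodrigues(T[:3,:3])[0],T[:3,3],np.array(c["camera_matrix"]),np.array(c["D"]))
    return p.reshape(-1,2)
E
python3 - <<'E'
from h import *
print(observe())
Z=dict(dock_seat=.01,dock_mouth=.01,worn_cassette=.01,fresh_cassette=0,tray=0,pusher_face=.03,dock=0,dressing_stone=0,chisel=0,tape=0)
for n in ("scene","top"):
    c=camera(n);cv2.imwrite(f"pics/{n}0.png",c["pixels"])
    o,_=ray(c,(.5,.5));print(n,o.round(3))
    for k,z in Z.items():
        k2='chisel_a' if k=='chisel' else k
        try:
            for r in pinpoint(c,k2)[:2]: print(k,np.round(r["xy"],3),round(r["confidence"],2),onplane(c,r["xy"],z).round(4))
        except Exception as e: print(k,e)
E
```

```text
pics
{'t': 0.0, 'joint_positions': array([ 1.2528049 ,  0.41193234, -0.01273027,  1.59706484,  0.00559321,
        1.13433396, -0.08216879]), 'dq': array([-3.01537052e-04, -4.25914551e-04, -5.35815853e-04,  9.38033441e-05,
        5.48189973e-04, -1.57996897e-03, -1.01437426e-03]), 'joint_efforts': array([ 1.57307390e-03, -6.00632930e+01,  6.83483239e-01, -2.99407429e+01,
        1.40869129e-02,  1.07449092e-02, -1.18831971e-05]), 'position': array([ 0.15435243, -0.6051355 ,  0.24942424]), 'tool_rot': array([-3.13989310e+00,  1.07840546e-04,  2.49861320e-01]), 'ft_force': array([ 0.37503239, -0.2396042 , -0.16067701]), 'torque': array([0.01984927, 0.04249311, 0.02559808]), 'grasp_force': 0.0, 'width': 0.08573573850429814}
scene [-0.346  0.513  0.659]
dock_seat [0.608 0.45 ] 0.67 [ 0.5513 -0.2953  0.01  ]
dock_seat [0.612 0.443] 0.63 [ 0.5618 -0.3132  0.01  ]
dock_mouth [0.621 0.453] 0.71 [ 0.5333 -0.3089  0.01  ]
worn_cassette [0.628 0.454] 0.69 [ 0.5242 -0.3166  0.01  ]
fresh_cassette [0.525 0.571] 0.84 [ 0.4175 -0.0336  0.    ]
fresh_cassette [0.421 0.61 ] 0.5 [0.4344 0.1237 0.    
[... 276 characters left out ...]
0.72 ] 0.57 [0.408  0.3757 0.    ]
tape [0.608 0.449] 0.35 [ 0.5665 -0.3091  0.    ]
top [ 0.291 -0.057  1.432]
dock_mouth [0.661 0.482] 0.87 [ 0.527  -0.3032  0.01  ]
worn_cassette [0.66  0.495] 0.74 [ 0.5093 -0.3003  0.01  ]
fresh_cassette [0.52  0.554] 0.87 [ 0.4244 -0.044   0.    ]
tray [0.426 0.55 ] 0.6 [0.4261 0.1296 0.    ]
pusher_face [0.673 0.439] 0.46 [ 0.5847 -0.3226  0.03  ]
pusher_face [0.665 0.459] 0.45 [ 0.5565 -0.3072  0.03  ]
dock [0.673 0.458] 0.61 [ 0.5631 -0.3274  0.    ]
dressing_stone [0.457 0.46 ] 0.65 [0.5535 0.075  0.    ]
chisel [0.301 0.556] 0.94 [0.4146 0.3632 0.    ]
chisel [0.296 0.593] 0.9 [0.3627 0.3691 0.    ]
tape [0.745 0.588] 0.73 [ 0.3839 -0.4601  0.    ]
```

```bash
python3 - <<'E'
import cv2
a=cv2.imread('pics/top0.png')[150:300,230:450]
cv2.imwrite('pics/top0c.png',cv2.resize(a,None,fx=3.6,fy=3.6,interpolation=cv2.INTER_CUBIC))
a=cv2.imread('pics/scene0.png')
cv2.imwrite('pics/scene0b.png',cv2.resize(a,None,fx=1.4,fy=1.4,interpolation=cv2.INTER_CUBIC))
E
```

```text
(no output)
```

View pics/top0c.png

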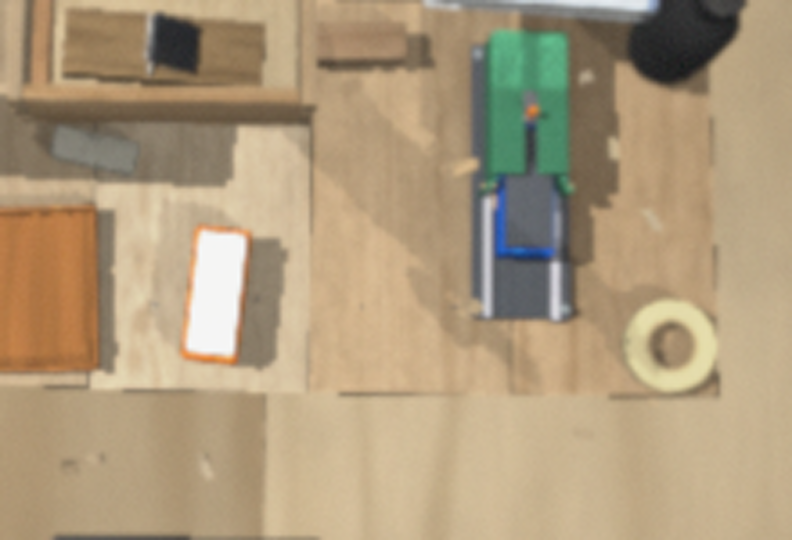

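View pics/scene0b.png

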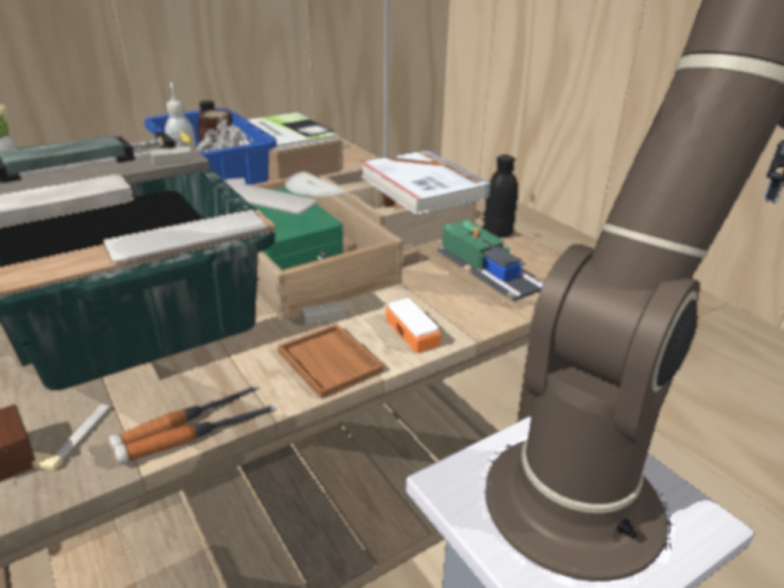

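The top crop shows the dock with the blue cassette, its long axis near world x and its mouth towards the robot. The tray is at the left edge and the orange cassette sits between them (crop ~215,293), slightly rotated. The scene view agrees. Next I'll measure the poses precisely.

```bash
cat > fit.py <<'E'
from h import *
from scipy.optimize import minimize
def sharemask(c,m): return m
def rectfit(c,m,z,name):
    n,l,s,_=cv2.connectedComponentsWithStats(m.astype(np.uint8))
    i=1+np.argmax(s[1:,4]);cs,_=cv2.findContours((l==i).astype(np.uint8),cv2.RETR_EXTERNAL,cv2.CHAIN_APPROX_NONE)
    p=cs[0].reshape(-1,2).astype(float)
    W=np.array([onplane(c,((u+.5)/560,(v+.5)/420),z)[:2] for u,v in p])
    r=cv2.minAreaRect((W*1000).astype(np.float32));print(name,s[i,4],np.round(r[0],1),np.round(r[1],1),round(r[2],1))
    return W
def run(c):
    hsv=cv2.cvtColor(c["pixels"],cv2.COLOR_BGR2HSV);H,S,V=[hsv[...,i].astype(int) for i in range(3)]
    u,v=np.meshgrid(np.arange(560),np.arange(420))
    return H,S,V,u,v
E
python3 - <<'E'
from fit import *
c=camera("top");H,S,V,u,v=run(c)
print(np.array(c["camera_from_world"]).round(3))
near=lambda p,r:(abs(u-p[0])<r)&(abs(v-p[1])<r)
f=np.array([.52*560,.554*420]);t=np.array([.426*560,.55*420]);d=np.array([.66*560,.495*420])
rectfit(c,(V>190)&(S<40)&near(f,30),.04,"fresh stone")
rectfit(c,(((V>190)&(S<40))|((S>170)&(H<15)))&near(f,30),.035,"fresh all")
for th in (120,140,160): rectfit(c,(S>th)&(H<16)&near(t,42),.016,"tray")
rectfit(c,(S>150)&(H>100)&(H<130)&near(d,40),.03,"blue")
for p in ("tray",):
    print(S[int(t[1]),220:300:4])
g=(V>150)&(S<60)&near(d+[0,10],40)
n,l,s,_=cv2.connectedComponentsWithStats(g.astype(np.uint8))
for i in range(1,n):
    if s[i,4]>12:
        vv,uu=np.nonzero(l==i);W=np.array([onplane(c,((a+.5)/560,(b+.5)/420),.015)[:2] for a,b in zip(uu,vv)])
        k=np.polyfit(W[:,0],W[:,1],1);print(s[i],W.mean(0).round(4),W[:,0].min().round(4),W[:,0].max().round(4),"yaw",np.arctan(k[0]).round(4))
# plate edges: columns profile rows on tongue
for b in (225,230,235): print(b,c["pixels"][b,355:396].sum(1)//3)
E
```

```text
[[ 0.019 -1.    -0.018 -0.037]
 [-0.99  -0.016 -0.143  0.492]
 [ 0.143  0.02  -0.99   1.377]
 [ 0.     0.     0.     1.   ]]
fresh stone 428 [424.7 -41.5] [ 40.9 106.4] 84.2
fresh all 428 [425.2 -41.5] [ 41.1 106.8] 84.2
tray 1629 [428.8 125.8] [147.5 115.3] 1.6
tray 1546 [427.6 124.1] [144.7 112. ] 1.6
tray 3 [470.1  80.1] [1.5 7.3] 65.1
blue 68 [ 483.5 -303.9] [72.2 38.6] 37.2
[109 151 156 162 156 158 159 158 153 150  65  66  54  63  60  66   5   1
   1  27]
[362 205   6  33 105] [ 0.4638 -0.2863] 0.4112 0.5164 yaw -0.0283
[383 223   4  17  53] [ 0.4312 -0.3486] 0.4056 0.4579 yaw 0.0025
225 [142 145 147 148 142 130 105  94 114 168 201 158  99  95  95  98  94  94
  94  98  97  95  96  95  95  94  96 131 187 212 169 107  92  86  93 122
 137 138 137 141 148]
230 [142 145 145 148 148 135 109  96 117 170 201 159 101  93  98  96  96  96
  93  98  98  99  95  93  96  94  97 125 192 210 168 109  93  87  92 123
 135 137 137 139 140]
235 [134 138 151 155 155 158 162 161 163 187 204 154 101  94  97  97  95  96
  95  94  98  96  93  96  92  96  97 131 197 216 189 165 147 111  91 112
 132 139 136 135 138]
```

```bash
python3 - <<'E'
from fit import *
c=camera("top");H,S,V,u,v=run(c);I=c["pixels"].astype(float).sum(2)/3
def cen(b,lo,hi,z):
    w=np.clip(I[b,lo:hi]-110,0,None);return onplane(c,(((np.arange(lo,hi)*w).sum()/w.sum()+.5)/560,(b+.5)/420),z)[:2]
L=np.array([cen(b,362,368,.015) for b in range(207,235)]);R=np.array([cen(b,382,387,.015) for b in range(224,236)])
for A in (L,R):
    k,q=np.polyfit(A[:,0],A[:,1],1);print("yaw",k,"y@.45",k*.45+q)
near=(abs(u-377)<30)&(abs(v-180)<40)
W=rectfit(c,(H>55)&(H<90)&(S>80)&near,.061,"hood")
mask=(H>55)&(H<90)&(S>80)&near
for side in (0,1):
    P=[]
    for b in range(163,196):
        uu=np.nonzero(mask[b])[0]
        if len(uu)>5:
            e=uu[0] if side==0 else uu[-1]+1
            P.append(onplane(c,(e/560,(b+.5)/420),.061)[:2])
    P=np.array(P);k=np.polyfit(P[:,0],P[:,1],1);print("hood edge",side,k[0],np.polyval(k,.55),len(P))
# column profiles for plate front and blue front
for col in (372,376,380): print(col,[tuple(x) for x in c["pixels"][212:244,col][:,::1].tolist()][::1][:14] if 0 else c["pixels"][212:244,col,0].tolist())
for x,z in ((.40,.01),(.41,.01),(.46,.03),(.47,.03)): print(x,z,proj(c,[[x,-.317,z]]))
E
```

```text
yaw -0.021568736677889215 y@.45 -0.2856663916404698
yaw 0.012105014924376052 y@.45 -0.3476688134181291
hood 806 [ 588.8 -315.5] [ 71.  143.9] 89.4
hood edge 0 -0.009566636202105268 -0.27801423554986826 33
hood edge 1 0.01649284194376999 -0.3515824240116349 33
372 [104, 100, 101, 99, 101, 99, 122, 172, 138, 93, 87, 99, 100, 98, 99, 99, 101, 101, 99, 101, 98, 100, 100, 98, 99, 97, 91, 110, 118, 121, 123, 124]
376 [107, 108, 107, 102, 99, 96, 112, 153, 139, 99, 79, 93, 99, 101, 99, 101, 99, 100, 102, 98, 100, 98, 100, 101, 99, 97, 100, 120, 126, 127, 125, 124]
380 [106, 107, 110, 107, 109, 106, 121, 158, 143, 102, 83, 94, 98, 99, 100, 99, 101, 100, 101, 100, 101, 98, 99, 98, 97, 99, 106, 123, 135, 137, 139, 137]
0.4 0.01 [[374.71208925 241.20265202]]
0.41 0.01 [[374.69088803 238.1360391 ]]
0.46 0.03 [[375.69215079 222.16805127]]
0.47 0.03 [[375.66376342 219.09249673]]
```

Call:
{"name": "send_rows", "arguments": {
  "deltas": [
    {"rot":[0,0,0.125],"slide":[0,0,0],"claw":100},
    {"rot":[0,0,0.125],"slide":[0,0,0],"claw":100},
    {"rot":[0,0,0],"slide":[37,-32,0],"claw":100},
    {"rot":[0,0,0],"slide":[37,-32,0],"claw":100},
    {"rot":[0,0,0],"slide":[37,-32,0],"claw":100}
  ],
  "squeeze": 60
}}

```text
t: 1.82
position: [0.2666, -0.5086, 0.2504]
tool_rot: [3.141, -0.0, -0.0]
ft_force: [-0.9, -0.7, 0.3]
width: 0.0854
grasp_force: 0.0
```

Call:
{"name": "send_rows", "arguments": {
  "deltas": [
    {"rot":[0,0,0],"slide":[37,-32,0],"claw":100},
    {"rot":[0,0,0],"slide":[37,-32,0],"claw":100},
    {"rot":[0,0,0],"slide":[37,-32,0],"claw":100},
    {"rot":[0,0,0],"slide":[37,-32,0],"claw":100},
    {"rot":[0,0,0],"slide":[37,-32,30],"claw":100}
  ]
}}

```text
t: 2.45
position: [0.453, -0.3495, 0.2223]
tool_rot: [3.138, -0.005, -0.001]
ft_force: [0.9, -0.6, -0.4]
width: 0.0856
grasp_force: 0.0
```

Call:
{"name": "send_rows", "arguments": {
  "deltas": [
    {"rot":[0,0,0],"slide":[37,-34,40],"claw":100},
    {"rot":[0,0,0],"slide":[0,0,40],"claw":100},
    {"rot":[0,0,0],"slide":[0,0,0],"claw":100}
  ]
}}

```text
t: 2.82
position: [0.4849, -0.3152, 0.1387]
tool_rot: [-3.139, 0.005, 0.001]
ft_force: [-0.7, -0.4, 0.3]
width: 0.085
grasp_force: 0.0
```

Call:
{"name": "send_rows", "arguments": {
  "deltas": [
    {"rot":[0,0,0],"slide":[2,1,40],"claw":100},
    {"rot":[0,0,0],"slide":[0,0,30],"claw":100},
    {"rot":[0,0,0],"slide":[0,0,20],"claw":100},
    {"rot":[0,0,0],"slide":[0,0,10],"claw":100},
    {"rot":[0,0,0],"slide":[0,0,0],"claw":100}
  ]
}}

```text
t: 3.45
position: [0.4887, -0.3184, 0.0422]
tool_rot: [3.141, -0.0, -0.001]
ft_force: [-0.5, -0.7, 0.5]
width: 0.0853
grasp_force: 0.0
```

```bash
python3 - <<'E'
from h import *
a=camera("top")["pixels"][150:260,320:430];b=camera("scene")["pixels"][140:250,300:410]
cv2.imwrite("pics/grip.png",cv2.resize(np.hstack([a,b]),None,fx=3.6,fy=3.6,interpolation=cv2.INTER_CUBIC))
E
```

```text
(no output)
```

View pics/grip.png

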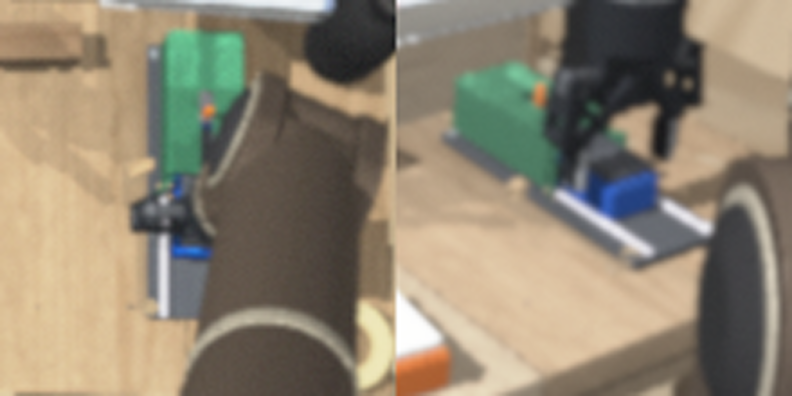

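The fingers straddle the outer part of the blue cassette (left finger at crop ~150,215), clear of the hood. Closing.

Call:
{"name": "send_rows", "arguments": {
  "deltas": [
    {"rot":[0,0,0],"slide":[0,-1,3],"claw":70},
    {"rot":[0,0,0],"slide":[0,0,0],"claw":50},
    {"rot":[0,0,0],"slide":[0,0,0],"claw":45},
    {"rot":[0,0,0],"slide":[0,0,0],"claw":40},
    {"rot":[0,0,0],"slide":[0,0,0],"claw":40}
  ],
  "squeeze": 50
}}

```text
t: 4.18
position: [0.4887, -0.3167, 0.0389]
tool_rot: [3.141, -0.0, -0.0]
ft_force: [-0.3, 0.5, 5.2]
width: 0.0489
grasp_force: 52.9
```

Call:
{"name": "send_rows", "arguments": {
  "deltas": [
    {"rot":[0,0,0],"slide":[3,0,0],"claw":40},
    {"rot":[0,0,0],"slide":[3,0,0],"claw":40},
    {"rot":[0,0,0],"slide":[3,0,0],"claw":40},
    {"rot":[0,0,0],"slide":[3,0,0],"claw":40},
    {"rot":[0,0,0],"slide":[1,0,0],"claw":40}
  ]
}}

```text
t: 4.8
position: [0.4922, -0.3169, 0.0388]
tool_rot: [-3.139, 0.017, -0.003]
ft_force: [-31.7, 5.8, 35.1]
width: 0.0488
grasp_force: 56.2
```

The grip pitches the nose down and jams it. I'll let go and push on the end face with shut fingers instead.

Call:
{"name": "send_rows", "arguments": {
  "deltas": [
    {"rot":[0,0,0],"slide":[-5,0,0],"claw":40},
    {"rot":[0,0,0],"slide":[-6,0,0],"claw":40},
    {"rot":[0,0,0],"slide":[0,0,0],"claw":80},
    {"rot":[0,0,0],"slide":[0,0,0],"claw":100},
    {"rot":[0,0,0],"slide":[0,0,-10],"claw":100}
  ]
}}

```text
t: 5.42
position: [0.4905, -0.3161, 0.0479]
tool_rot: [-3.141, 0.001, 0.0]
ft_force: [0.1, 0.7, 0.1]
width: 0.085
grasp_force: 0.0
```

Call:
{"name": "send_rows", "arguments": {
  "deltas": [
    {"rot":[0,0,0],"slide":[0,0,-30],"claw":100},
    {"rot":[0,0,0],"slide":[-20,0,-20],"claw":50},
    {"rot":[0,0,0],"slide":[-30,0,0],"claw":0},
    {"rot":[0,0,0],"slide":[0,0,0],"claw":0},
    {"rot":[0,0,0],"slide":[0,0,0],"claw":0}
  ]
}}

```text
t: 6.05
position: [0.4415, -0.3167, 0.0989]
tool_rot: [3.141, -0.001, -0.0]
ft_force: [0.4, -0.1, 0.5]
width: 0.0126
grasp_force: 0.0
```

Call:
{"name": "send_rows", "arguments": {
  "deltas": [
    {"rot":[0,0,0],"slide":[-12,0,20],"claw":0},
    {"rot":[0,0,0],"slide":[0,0,30],"claw":0},
    {"rot":[0,0,0],"slide":[0,0,11],"claw":0},
    {"rot":[0,0,0],"slide":[6,0,0],"claw":0},
    {"rot":[0,0,0],"slide":[6,0,0],"claw":0}
  ]
}}

```text
t: 6.68
position: [0.4421, -0.3168, 0.0382]
tool_rot: [3.141, -0.001, 0.0]
ft_force: [0.4, -0.8, 0.9]
width: 0.0002
grasp_force: 0.0
```

Call:
{"name": "send_rows", "arguments": {
  "deltas": [
    {"rot":[0,0,0],"slide":[4,0,0],"claw":0},
    {"rot":[0,0,0],"slide":[4,0,0],"claw":0},
    {"rot":[0,0,0],"slide":[3,0,0],"claw":0},
    {"rot":[0,0,0],"slide":[0,0,0],"claw":0}
  ]
}}

```text
t: 7.18
position: [0.4518, -0.3166, 0.0375]
tool_rot: [3.141, -0.0, -0.0]
ft_force: [-0.3, 0.8, 0.1]
width: 0.0002
grasp_force: 0.0
```

Call:
{"name": "send_rows", "arguments": {
  "deltas": [
    {"rot":[0,0,0],"slide":[3,0,0],"claw":0},
    {"rot":[0,0,0],"slide":[3,0,0],"claw":0},
    {"rot":[0,0,0],"slide":[3,0,0],"claw":0}
  ]
}}

```text
t: 7.55
position: [0.4537, -0.3169, 0.0367]
tool_rot: [-3.139, 0.012, -0.003]
ft_force: [-20.4, 1.5, 14.1]
width: 0.0001
grasp_force: 9.8
```

Call:
{"name": "send_rows", "arguments": {
  "deltas": [
    {"rot":[0,0,0],"slide":[0,0,0],"claw":0},
    {"rot":[0,0,0],"slide":[0,0,0],"claw":0},
    {"rot":[0,0,0],"slide":[0,0,0],"claw":0}
  ]
}}

```text
t: 7.92
position: [0.4539, -0.3169, 0.0367]
tool_rot: [-3.139, 0.011, -0.003]
ft_force: [-17.6, 0.8, 13.5]
width: -0.0001
grasp_force: 9.0
```

```bash
python3 - <<'E'
from h import *
a=camera("top")["pixels"][150:260,320:430];b=camera("scene")["pixels"][140:250,300:410]
cv2.imwrite("pics/push.png",cv2.resize(np.hstack([a,b]),None,fx=3.6,fy=3.6,interpolation=cv2.INTER_CUBIC))
s=observe();print(s["position"],s["ft_force"],s["torque"])
E
```

```text
[ 0.45394185 -0.31687909  0.03667322] [-17.8182701    1.43831691  12.82709669] [2.20035531e-01 3.49790375e+00 2.79521506e-03]
```

View pics/push.png

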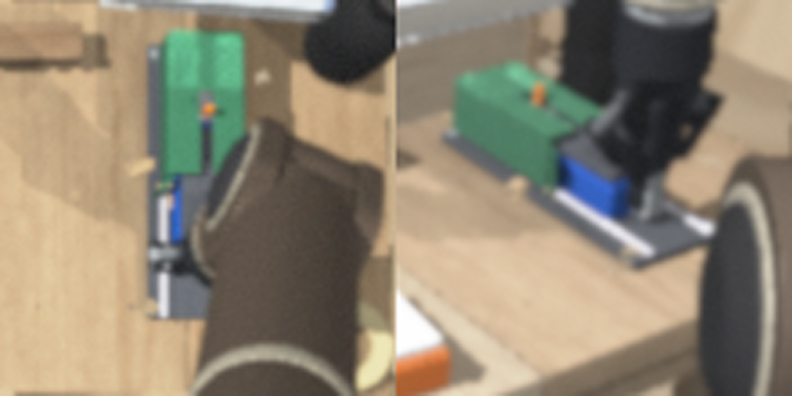

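Static friction is the issue: the shut fingers bear down on the blue end face (crop ~165,250). I'll take the downforce off and push on.

Call:
{"name": "send_rows", "arguments": {
  "deltas": [
    {"rot":[0,0,0],"slide":[0,0,-2],"claw":0},
    {"rot":[0,0,0],"slide":[1,0,-2],"claw":0},
    {"rot":[0,0,0],"slide":[2,0,0],"claw":0}
  ]
}}

```text
t: 8.4
position: [0.4586, -0.3165, 0.0398]
tool_rot: [-3.139, 0.009, -0.002]
ft_force: [-9.8, -1.1, -2.0]
width: -0.0001
grasp_force: 5.0
```

Call:
{"name": "send_rows", "arguments": {
  "deltas": [
    {"rot":[0,0,0],"slide":[2,0,-0.5],"claw":0},
    {"rot":[0,0,0],"slide":[2,0,-0.5],"claw":0},
    {"rot":[0,0,0],"slide":[1,0,0],"claw":0},
    {"rot":[0,0,0],"slide":[0,0,0],"claw":0}
  ]
}}

```text
t: 8.9
position: [0.4639, -0.3164, 0.0407]
tool_rot: [-3.139, 0.008, -0.002]
ft_force: [-8.9, -0.5, -2.9]
width: 0.0
grasp_force: 4.3
```

Call:
{"name": "send_rows", "arguments": {
  "deltas": [
    {"rot":[0,0,0],"slide":[2,0,0],"claw":0},
    {"rot":[0,0,0],"slide":[0,0,0],"claw":0}
  ]
}}

```text
t: 9.15
position: [0.4659, -0.3165, 0.0406]
tool_rot: [-3.139, 0.009, -0.002]
ft_force: [-10.1, -0.8, -2.0]
width: 0.0001
grasp_force: 4.4
```

Call:
{"name": "send_rows", "arguments": {
  "deltas": [
    {"rot":[0,0,0],"slide":[1.5,0,0],"claw":0},
    {"rot":[0,0,0],"slide":[0,0,0],"claw":0}
  ]
}}

```text
t: 9.4
position: [0.4673, -0.3164, 0.0406]
tool_rot: [-3.139, 0.009, -0.002]
ft_force: [-9.9, -0.4, -2.2]
width: 0.0001
grasp_force: 4.5
```

Call:
{"name": "send_rows", "arguments": {
  "deltas": [
    {"rot":[0,0,0],"slide":[-6,0,0],"claw":0},
    {"rot":[0,0,0],"slide":[-6,0,0],"claw":0},
    {"rot":[0,0,0],"slide":[-5,0,0],"claw":0},
    {"rot":[0,0,0],"slide":[-5,0,0],"claw":0},
    {"rot":[0,0,0],"slide":[0,0,0],"claw":0}
  ]
}}

```text
t: 10.02
position: [0.4484, -0.3165, 0.0421]
tool_rot: [-3.141, 0.002, -0.001]
ft_force: [-7.5, 0.4, -1.8]
width: 0.0002
grasp_force: 3.4
```

Call:
{"name": "send_rows", "arguments": {
  "deltas": [
    {"rot":[0,0,0],"slide":[-5,0,0],"claw":0},
    {"rot":[0,0,0],"slide":[-5,0,0],"claw":0},
    {"rot":[0,0,0],"slide":[-5,0,0],"claw":0},
    {"rot":[0,0,0],"slide":[-5,0,0],"claw":0},
    {"rot":[0,0,0],"slide":[0,0,0],"claw":0}
  ]
}}

```text
t: 10.65
position: [0.4299, -0.3167, 0.0426]
tool_rot: [3.141, -0.0, -0.001]
ft_force: [0.6, 0.6, 0.7]
width: -0.0001
grasp_force: 0.0
```

Call:
{"name": "send_rows", "arguments": {
  "deltas": [
    {"rot":[0,0,0],"slide":[-15,0,-20],"claw":0},
    {"rot":[0,0,0],"slide":[-10,0,-40],"claw":30},
    {"rot":[0,0,0],"slide":[0,0,-20],"claw":100}
  ]
}}

```text
t: 11.02
position: [0.4051, -0.3171, 0.1242]
tool_rot: [3.14, -0.002, -0.001]
ft_force: [0.3, -0.9, 0.4]
width: 0.0359
grasp_force: 0.0
```

```bash
python3 - <<'E'
from h import *
a=camera("top")["pixels"][150:260,320:430];b=camera("scene")["pixels"][140:250,300:410]
cv2.imwrite("pics/out.png",cv2.resize(np.hstack([a,b]),None,fx=3.6,fy=3.6,interpolation=cv2.INTER_CUBIC))
s=observe();print(s["position"],s["ft_force"])
E
```

```text
[ 0.4064853  -0.31751672  0.12477234] [ 1.41858435  0.33947176 -0.50938065]
```

View pics/out.png

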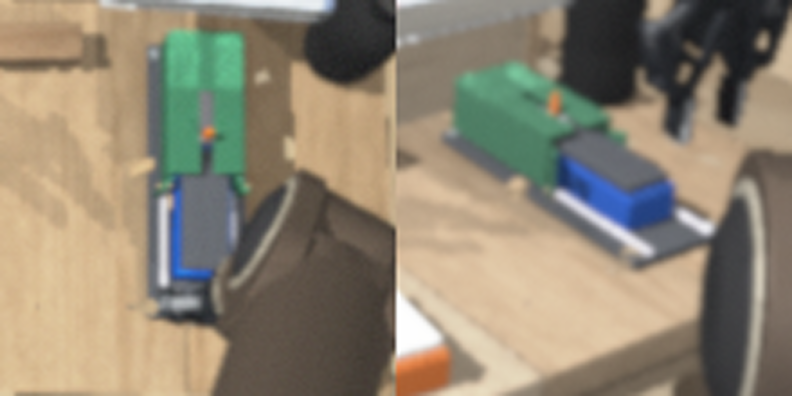

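The cassette popped out: the flag moved from crop row 110 to 132 and the blue end is now at row ~275. Regripping it closer to its middle.

Call:
{"name": "send_rows", "arguments": {
  "deltas": [
    {"rot":[0,0,0],"slide":[41,0,0],"claw":100},
    {"rot":[0,0,0],"slide":[41,0,0],"claw":100},
    {"rot":[0,0,0],"slide":[0,0,40],"claw":100},
    {"rot":[0,0,0],"slide":[0,0,30],"claw":100},
    {"rot":[0,0,0],"slide":[0,0,14],"claw":100}
  ]
}}

```text
t: 11.75
position: [0.4861, -0.3157, 0.0358]
tool_rot: [-3.14, 0.003, 0.0]
ft_force: [0.6, -0.1, 0.3]
width: 0.0852
grasp_force: 0.0
```

Call:
{"name": "send_rows", "arguments": {
  "deltas": [
    {"rot":[0,0,0],"slide":[0,0,2],"claw":70},
    {"rot":[0,0,0],"slide":[0,0,0],"claw":50},
    {"rot":[0,0,0],"slide":[0,0,0],"claw":40},
    {"rot":[0,0,0],"slide":[0,0,0],"claw":40}
  ],
  "squeeze": 70
}}

```text
t: 12.25
position: [0.4875, -0.3169, 0.0376]
tool_rot: [3.141, -0.001, -0.0]
ft_force: [-1.7, 0.5, 5.6]
width: 0.0487
grasp_force: 74.3
```

Call:
{"name": "send_rows", "arguments": {
  "deltas": [
    {"rot":[0,0,0],"slide":[-10,0,-0.5],"claw":40},
    {"rot":[0,0,0],"slide":[-18,0,0],"claw":40},
    {"rot":[0,0,0],"slide":[-20,0,0],"claw":40},
    {"rot":[0,0,0],"slide":[-20,0,0],"claw":40},
    {"rot":[0,0,0],"slide":[0,0,0],"claw":40}
  ]
}}

```text
t: 12.88
position: [0.416, -0.3172, 0.0375]
tool_rot: [3.141, 0.002, -0.002]
ft_force: [-5.7, 0.8, 11.0]
width: 0.0486
grasp_force: 74.9
```

Call:
{"name": "send_rows", "arguments": {
  "deltas": [
    {"rot":[0,0,0],"slide":[0,0,-15],"claw":40},
    {"rot":[0,0,0],"slide":[0,0,-30],"claw":40},
    {"rot":[0,0,0],"slide":[0,0,-35],"claw":40},
    {"rot":[0,0,0],"slide":[0,-30,-30],"claw":40}
  ]
}}

```text
t: 13.38
position: [0.418, -0.2882, 0.1483]
tool_rot: [3.14, 0.0, -0.004]
ft_force: [0.3, 0.2, -2.1]
width: 0.0484
grasp_force: 73.3
```

Call:
{"name": "send_rows", "arguments": {
  "deltas": [
    {"rot":[0,0,0],"slide":[0,-50,0],"claw":40},
    {"rot":[0,0,0],"slide":[0,-55,0],"claw":40},
    {"rot":[0,0,0],"slide":[0,-55,0],"claw":40},
    {"rot":[0,0,0],"slide":[0,-55,0],"claw":40},
    {"rot":[0,0,0],"slide":[0,-55,0],"claw":40}
  ]
}}

```text
t: 14.0
position: [0.418, -0.0153, 0.1472]
tool_rot: [3.141, 0.0, -0.001]
ft_force: [1.3, 0.1, -2.6]
width: 0.0484
grasp_force: 73.3
```

Call:
{"name": "send_rows", "arguments": {
  "deltas": [
    {"rot":[0,0,0],"slide":[0,-55,0],"claw":40},
    {"rot":[0,0,0],"slide":[0,-50,0],"claw":40},
    {"rot":[0,0,-0.028],"slide":[0,-38,0],"claw":40},
    {"rot":[0,0,0],"slide":[0,0,30],"claw":40},
    {"rot":[0,0,0],"slide":[0,0,30],"claw":40}
  ]
}}

```text
t: 14.62
position: [0.4187, 0.1264, 0.0867]
tool_rot: [3.141, -0.001, 0.029]
ft_force: [-0.5, -1.0, -2.5]
width: 0.0485
grasp_force: 73.2
```

```bash
python3 - <<'E'
from h import *
a=camera("top")["pixels"][170:290,190:320];c=camera("scene")
b=c["pixels"][200:320,170:300]
cv2.imwrite("pics/tray.png",cv2.resize(np.hstack([a,b]),None,fx=3,fy=3,interpolation=cv2.INTER_CUBIC))
s=observe();print(s["position"],s["tool_rot"],s["ft_force"])
E
```

```text
[0.41664652 0.12528004 0.08488726] [3.1395413  0.00537811 0.02829273] [-1.02237724 -0.34342536 -2.23756502]
```

View pics/tray.png

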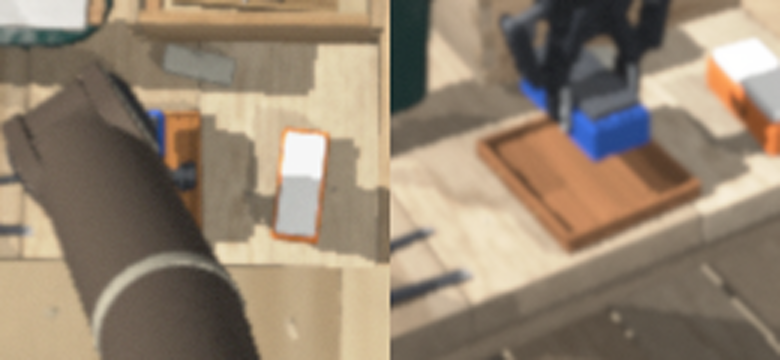

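```bash
python3 - <<'E'
from fit import *
for n,z in (("top",.0875),("scene",.0575)):
    c=camera(n);H,S,V,u,v=run(c);s=observe()
    m=(S>130)&(H>100)&(H<130)&((abs(u-245)<30)&(abs(v-225)<40) if n=="top" else (abs(u-360/1.4-0)<140)&(v>200)&(u>205)&(u<265)&(v<260))
    vv,uu=np.nonzero(m);W=np.array([onplane(c,((a+.5)/560,(b+.5)/420),z)[:2] for a,b in zip(uu,vv)])
    print(n,len(uu),W.min(0),W.max(0),uu.min(),uu.max(),vv.min(),vv.max())
    for P in ([.43+.06,.125,z],[.43-.06,.125-.025,z],[.43-.06,.125+.025,z]): print(proj(c,[P]))
    i=vv.argmax();print("lowest",uu[i],vv[i],onplane(c,((uu[i]+.5)/560,(vv[i]+1)/420),z))
print(s["position"])
E
```

```text
top 14 [0.46087503 0.10047106] [0.48596503 0.10420875] 243 244 209 217
[[236.9002234  208.11147231]]
[[243.65578277 246.80987127]]
[[227.50901761 246.48579207]]
lowest 243 217 [0.4593112  0.10333306 0.0875    ]
scene 332 [0.37781897 0.08450929] [0.4988077  0.14909444] 214 255 226 250
[[223.69012818 225.75263617]]
[[257.74062559 247.32604025]]
[[238.20533985 254.4497704 ]]
lowest 237 250 [0.38203584 0.14527734 0.0575    ]
[0.41859876 0.12604889 0.0871729 ]
```

Call:
{"name": "send_rows", "arguments": {
  "deltas": [
    {"rot":[0,0,0],"slide":[-4,0,20],"claw":40},
    {"rot":[0,0,0],"slide":[0,0,15],"claw":40},
    {"rot":[0,0,0],"slide":[0,0,10],"claw":40},
    {"rot":[0,0,0],"slide":[0,0,5],"claw":40},
    {"rot":[0,0,0],"slide":[0,0,0],"claw":40}
  ]
}}

```text
t: 15.45
position: [0.4152, 0.1264, 0.0368]
tool_rot: [3.141, 0.0, 0.028]
ft_force: [0.5, 0.2, -2.7]
width: 0.0485
grasp_force: 73.8
```

Call:
{"name": "send_rows", "arguments": {
  "deltas": [
    {"rot":[0,0,0],"slide":[0,0,2],"claw":40},
    {"rot":[0,0,0],"slide":[0,0,2],"claw":40}
  ]
}}

```text
t: 15.7
position: [0.4154, 0.1264, 0.033]
tool_rot: [-3.141, -0.001, 0.028]
ft_force: [0.9, -0.8, -2.3]
width: 0.0489
grasp_force: 73.8
```

Call:
{"name": "send_rows", "arguments": {
  "deltas": [
    {"rot":[0,0,0],"slide":[0,0,1],"claw":40},
    {"rot":[0,0,0],"slide":[0,0,0],"claw":76},
    {"rot":[0,0,0],"slide":[0,0,0],"claw":76},
    {"rot":[0,0,0],"slide":[0,0,0],"claw":76}
  ]
}}

```text
t: 16.2
position: [0.4153, 0.1264, 0.0319]
tool_rot: [-3.142, -0.0, 0.028]
ft_force: [0.1, 1.1, -0.5]
width: 0.0649
grasp_force: 0.0
```

Call:
{"name": "send_rows", "arguments": {
  "deltas": [
    {"rot":[0,0,0],"slide":[0,0,-15],"claw":76},
    {"rot":[0,0,0],"slide":[0,0,-30],"claw":76},
    {"rot":[0,0,0],"slide":[0,0,-40],"claw":100},
    {"rot":[0,0,0.064],"slide":[0,40,0],"claw":100},
    {"rot":[0,0,0.065],"slide":[0,40,0],"claw":100}
  ]
}}

```text
t: 16.82
position: [0.4154, 0.0458, 0.1185]
tool_rot: [-3.141, -0.003, -0.102]
ft_force: [0.2, -0.9, 0.3]
width: 0.0857
grasp_force: 0.0
```

Call:
{"name": "send_rows", "arguments": {
  "deltas": [
    {"rot":[0,0,0],"slide":[3,43,0],"claw":100},
    {"rot":[0,0,0],"slide":[0,43,0],"claw":100},
    {"rot":[0,0,0],"slide":[0,0,40],"claw":100},
    {"rot":[0,0,0],"slide":[0,0,0],"claw":100}
  ]
}}

```text
t: 17.32
position: [0.4075, -0.0397, 0.0761]
tool_rot: [-3.142, 0.004, -0.102]
ft_force: [-0.0, 0.7, 0.1]
width: 0.0854
grasp_force: 0.0
```

```bash
python3 - <<'E'
from h import *
a=camera("top")["pixels"][170:290,190:320];c=camera("scene")
b=c["pixels"][200:320,200:330]
cv2.imwrite("pics/fresh.png",cv2.resize(np.hstack([a,b]),None,fx=3,fy=3,interpolation=cv2.INTER_CUBIC))
s=observe();print(s["position"],s["tool_rot"])
E
```

```text
[ 0.4092059  -0.0389357   0.07774098] [-3.14127320e+00  3.41277702e-04 -1.00207560e-01]
```

View pics/fresh.png

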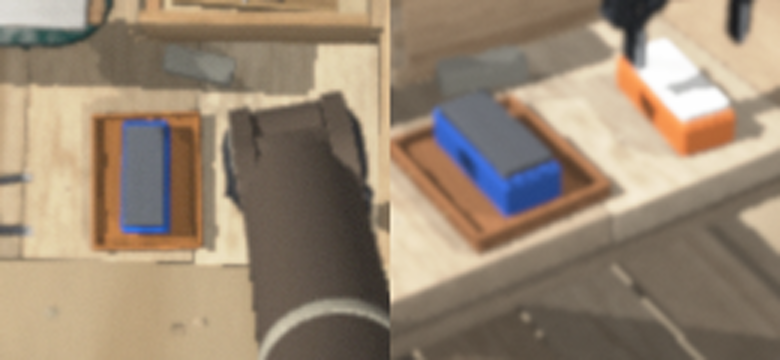

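The blue cassette lies flat in the tray (crop ~145,175). The gripper is over the orange one, so I'll lower and grip.

Call:
{"name": "send_rows", "arguments": {
  "deltas": [
    {"rot":[0,0,0],"slide":[0,1,25],"claw":100},
    {"rot":[0,0,0],"slide":[0,0,17],"claw":100},
    {"rot":[0,0,0],"slide":[0,0,8],"claw":80},
    {"rot":[0,0,0],"slide":[0,0,0],"claw":50},
    {"rot":[0,0,0],"slide":[0,0,0],"claw":40}
  ]
}}

```text
t: 18.05
position: [0.4096, -0.04, 0.0279]
tool_rot: [-3.141, -0.001, -0.1]
ft_force: [-1.6, 2.0, 5.9]
width: 0.0485
grasp_force: 73.0
```

Call:
{"name": "send_rows", "arguments": {
  "deltas": [
    {"rot":[0,0,0],"slide":[0,0,0],"claw":40},
    {"rot":[0,0,0],"slide":[0,0,0],"claw":40}
  ]
}}

```text
t: 18.3
position: [0.4095, -0.0401, 0.0279]
tool_rot: [-3.141, -0.001, -0.1]
ft_force: [-2.4, 2.0, 6.7]
width: 0.0485
grasp_force: 73.4
```

Call:
{"name": "send_rows", "arguments": {
  "deltas": [
    {"rot":[0,0,0],"slide":[0,0,-30],"claw":40},
    {"rot":[0,0,0],"slide":[0,0,-40],"claw":40},
    {"rot":[0,0,-0.1],"slide":[0,0,-30],"claw":40},
    {"rot":[0,0,0],"slide":[0,40,0],"claw":40},
    {"rot":[0,0,0],"slide":[0,55,0],"claw":40}
  ]
}}

```text
t: 18.92
position: [0.4094, -0.1356, 0.1281]
tool_rot: [3.141, -0.002, 0.002]
ft_force: [2.2, -1.3, -3.5]
width: 0.0486
grasp_force: 73.8
```

Call:
{"name": "send_rows", "arguments": {
  "deltas": [
    {"rot":[0,0,0],"slide":[0,55,0],"claw":40},
    {"rot":[0,0,0],"slide":[0,55,0],"claw":40},
    {"rot":[0,0,0],"slide":[0,50,0],"claw":40},
    {"rot":[0,0,0],"slide":[4,22,0],"claw":40},
    {"rot":[0,0,0],"slide":[0,0,0],"claw":40}
  ]
}}

```text
t: 19.55
position: [0.4122, -0.3194, 0.127]
tool_rot: [3.141, -0.0, -0.004]
ft_force: [-0.2, 0.3, -1.9]
width: 0.0487
grasp_force: 73.8
```

Call:
{"name": "send_rows", "arguments": {
  "deltas": [
    {"rot":[0,0,0],"slide":[0,0,40],"claw":40},
    {"rot":[0,0,0],"slide":[0,0,30],"claw":40},
    {"rot":[0,0,0],"slide":[0,0,12],"claw":40},
    {"rot":[0,0,0],"slide":[0,0,5],"claw":40},
    {"rot":[0,0,0],"slide":[0,0,0],"claw":40}
  ]
}}

```text
t: 20.18
position: [0.4131, -0.3175, 0.0405]
tool_rot: [3.141, -0.001, -0.001]
ft_force: [-0.3, -0.5, -1.7]
width: 0.0485
grasp_force: 73.7
```

```bash
python3 - <<'E'
from h import *
a=camera("top")["pixels"][150:260,320:430];c=camera("scene")
b=c["pixels"][140:250,300:410]
cv2.imwrite("pics/ins.png",cv2.resize(np.hstack([a,b]),None,fx=3.6,fy=3.6,interpolation=cv2.INTER_CUBIC))
s=observe();print(s["position"],s["tool_rot"],s["ft_force"])
E
```

```text
[ 0.41328884 -0.31777333  0.04084319] [ 3.14066101e+00 -1.33223207e-03 -1.08803710e-03] [ 0.25797422  0.84675811 -3.18443359]
```

View pics/ins.png

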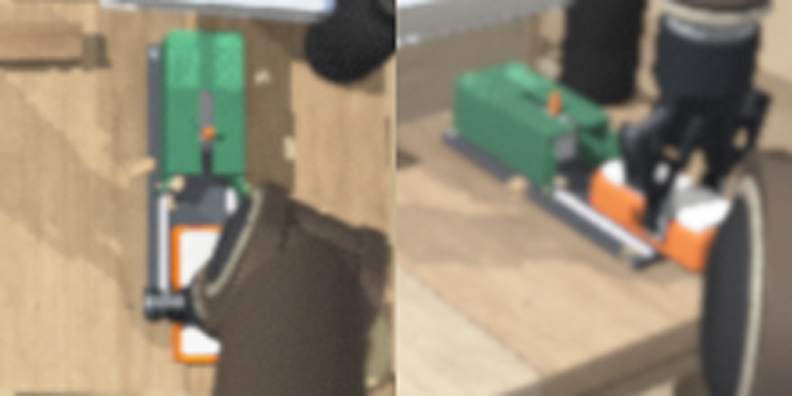

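The orange cassette hangs just above the tongue in line with the bay (orange edge at crop ~175,290, guide at ~163). Lowering slightly and sliding in.

Call:
{"name": "send_rows", "arguments": {
  "deltas": [
    {"rot":[0,0,0],"slide":[8,-0.7,2],"claw":40},
    {"rot":[0,0,0],"slide":[10,0,0],"claw":40},
    {"rot":[0,0,0],"slide":[10,0,0],"claw":40},
    {"rot":[0,0,0],"slide":[8,0,0],"claw":40},
    {"rot":[0,0,0],"slide":[0,0,0],"claw":40}
  ]
}}

```text
t: 20.9
position: [0.4499, -0.3167, 0.038]
tool_rot: [3.141, -0.001, -0.001]
ft_force: [1.7, -0.8, -0.9]
width: 0.0483
grasp_force: 74.2
```

Call:
{"name": "send_rows", "arguments": {
  "deltas": [
    {"rot":[0,0,0],"slide":[8,0,0],"claw":40},
    {"rot":[0,0,0],"slide":[8,0,0],"claw":40},
    {"rot":[0,0,0],"slide":[8,0,0],"claw":40},
    {"rot":[0,0,0],"slide":[0,0,0],"claw":40}
  ]
}}

```text
t: 21.4
position: [0.4742, -0.3168, 0.038]
tool_rot: [3.141, -0.002, -0.001]
ft_force: [2.0, -0.4, -1.0]
width: 0.0486
grasp_force: 74.2
```

Call:
{"name": "send_rows", "arguments": {
  "deltas": [
    {"rot":[0,0,0],"slide":[8,0,0],"claw":40},
    {"rot":[0,0,0],"slide":[0,0,0],"claw":70},
    {"rot":[0,0,0],"slide":[0,0,0],"claw":100},
    {"rot":[0,0,0],"slide":[0,0,-20],"claw":100},
    {"rot":[0,0,0],"slide":[0,0,-35],"claw":100}
  ]
}}

```text
t: 22.02
position: [0.4799, -0.3163, 0.0922]
tool_rot: [-3.14, 0.002, -0.001]
ft_force: [0.6, -0.7, 0.7]
width: 0.0855
grasp_force: 0.0
```

Call:
{"name": "send_rows", "arguments": {
  "deltas": [
    {"rot":[0,0,0],"slide":[-40,0,0],"claw":50},
    {"rot":[0,0,0],"slide":[-36,0,0],"claw":0},
    {"rot":[0,0,0],"slide":[0,0,0],"claw":0},
    {"rot":[0,0,0],"slide":[0,0,10],"claw":0},
    {"rot":[0,0,0],"slide":[0,0,0],"claw":0}
  ]
}}

```text
t: 22.65
position: [0.4054, -0.3162, 0.0819]
tool_rot: [-3.141, 0.0, -0.0]
ft_force: [-0.7, 0.0, -0.0]
width: -0.0
grasp_force: 0.0
```

Call:
{"name": "send_rows", "arguments": {
  "deltas": [
    {"rot":[0,0,0],"slide":[0,0,30],"claw":0},
    {"rot":[0,0,0],"slide":[0,0,14],"claw":0},
    {"rot":[0,0,0],"slide":[8,0,0],"claw":0},
    {"rot":[0,0,0],"slide":[6,0,0],"claw":0},
    {"rot":[0,0,0],"slide":[5,0,0],"claw":0}
  ]
}}

```text
t: 23.28
position: [0.4249, -0.317, 0.0397]
tool_rot: [3.141, -0.001, -0.001]
ft_force: [-0.4, 0.2, -0.9]
width: 0.0
grasp_force: 0.0
```

Call:
{"name": "send_rows", "arguments": {
  "deltas": [
    {"rot":[0,0,0],"slide":[4,0,-1],"claw":0},
    {"rot":[0,0,0],"slide":[4,0,-1],"claw":0},
    {"rot":[0,0,0],"slide":[4,0,-1],"claw":0},
    {"rot":[0,0,0],"slide":[4,0,-1],"claw":0},
    {"rot":[0,0,0],"slide":[0,0,0],"claw":0}
  ]
}}

```text
t: 23.9
position: [0.4376, -0.3164, 0.0422]
tool_rot: [-3.14, 0.004, -0.002]
ft_force: [-4.7, 1.3, -0.6]
width: 0.0
grasp_force: 2.6
```

Good, it is now pushing against the spring. Continuing.

Call:
{"name": "send_rows", "arguments": {
  "deltas": [
    {"rot":[0,0,0],"slide":[4,0,-0.5],"claw":0},
    {"rot":[0,0,0],"slide":[4,0,-0.5],"claw":0},
    {"rot":[0,0,0],"slide":[4,0,0],"claw":0},
    {"rot":[0,0,0],"slide":[4,0,0],"claw":0},
    {"rot":[0,0,0],"slide":[0,0,0],"claw":0}
  ]
}}

```text
t: 24.52
position: [0.4526, -0.3164, 0.0427]
tool_rot: [-3.14, 0.006, -0.002]
ft_force: [-7.4, 0.7, -1.7]
width: 0.0002
grasp_force: 3.6
```

Call:
{"name": "send_rows", "arguments": {
  "deltas": [
    {"rot":[0,0,0],"slide":[4,0,0],"claw":0},
    {"rot":[0,0,0],"slide":[4,0,0],"claw":0},
    {"rot":[0,0,0],"slide":[0,0,0],"claw":0}
  ]
}}

```text
t: 24.9
position: [0.4598, -0.3164, 0.0425]
tool_rot: [-3.139, 0.008, -0.002]
ft_force: [-9.5, 0.0, -2.2]
width: -0.0004
grasp_force: 4.5
```

Call:
{"name": "send_rows", "arguments": {
  "deltas": [
    {"rot":[0,0,0],"slide":[3,0,0],"claw":0},
    {"rot":[0,0,0],"slide":[3,0,0],"claw":0},
    {"rot":[0,0,0],"slide":[0,0,0],"claw":0}
  ]
}}

```text
t: 25.28
position: [0.4657, -0.3165, 0.0425]
tool_rot: [-3.139, 0.008, -0.003]
ft_force: [-8.4, 0.8, -2.2]
width: -0.0002
grasp_force: 4.5
```

Call:
{"name": "send_rows", "arguments": {
  "deltas": [
    {"rot":[0,0,0],"slide":[-6,0,0],"claw":0},
    {"rot":[0,0,0],"slide":[-6,0,0],"claw":0},
    {"rot":[0,0,0],"slide":[-5,0,0],"claw":0},
    {"rot":[0,0,0],"slide":[-5,0,0],"claw":0},
    {"rot":[0,0,0],"slide":[0,0,0],"claw":0}
  ]
}}

```text
t: 25.9
position: [0.4483, -0.3172, 0.0444]
tool_rot: [3.141, -0.002, -0.001]
ft_force: [-0.6, 0.3, 0.1]
width: -0.0002
grasp_force: 0.0
```

No force on the way back, so the catch holds. Moving the arm clear and checking.

Call:
{"name": "send_rows", "arguments": {
  "deltas": [
    {"rot":[0,0,0],"slide":[-25,0,0],"claw":0},
    {"rot":[0,0,0],"slide":[0,0,-40],"claw":0},
    {"rot":[0,0,0],"slide":[0,0,-60],"claw":0},
    {"rot":[0,0,0],"slide":[0,-60,0],"claw":0},
    {"rot":[0,0,0],"slide":[0,-60,0],"claw":0}
  ]
}}

```text
t: 26.52
position: [0.4241, -0.196, 0.1452]
tool_rot: [3.14, -0.004, -0.003]
ft_force: [1.3, 0.8, -0.0]
width: 0.0001
grasp_force: 0.0
```

Call:
{"name": "send_rows", "arguments": {
  "deltas": [
    {"rot":[0,0,0],"slide":[0,-50,0],"claw":0},
    {"rot":[0,0,0],"slide":[0,-50,0],"claw":0},
    {"rot":[0,0,0],"slide":[0,0,0],"claw":0}
  ]
}}

```text
t: 26.9
position: [0.4239, -0.093, 0.1445]
tool_rot: [-3.141, -0.002, 0.006]
ft_force: [-0.4, -1.5, -1.1]
width: -0.0001
grasp_force: 0.0
```

```bash
python3 - <<'E'
from fit import *
c=camera("top");a=c["pixels"][150:260,320:430];b=camera("scene")["pixels"][140:250,300:410]
cv2.imwrite("pics/end.png",cv2.resize(np.hstack([a,b]),None,fx=3.6,fy=3.6,interpolation=cv2.INTER_CUBIC))
H,S,V,u,v=run(c)
rectfit(c,(S>130)&(H<15)&(abs(u-376)<20)&(abs(v-212)<22),.035,"orange front")
print(c["pixels"][210:228,376].tolist())
E
```

```text
orange front 26 [ 497.  -293.1] [ 6.5 52.2] 89.6
[[246, 246, 246], [246, 246, 246], [246, 246, 246], [246, 246, 246], [246, 246, 246], [246, 246, 246], [246, 246, 246], [245, 245, 245], [224, 230, 239], [129, 173, 238], [38, 123, 222], [42, 88, 162], [83, 87, 107], [114, 107, 105], [119, 113, 108], [120, 115, 109], [119, 114, 109], [121, 114, 109]]
```

View pics/end.png

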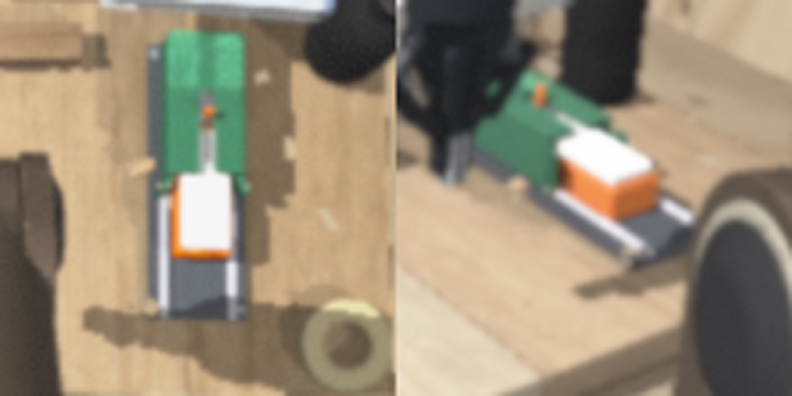

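The flag is back at crop row 110, its starting position. The orange front end is at crop row ~255, where the worn one began, and the tape hasn't moved. Handing in.

```bash
python3 -c "
from plant import *
print(finish_job())"
```

```text
the job is handed in; nothing more can be done
None
```

The job is handed in, with no verdict returned: the last pictures show the worn cassette flat in the tray and the fresh one, stone up, held by the catch, with the arm clear and nothing seen to knock the other tools.

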